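# Tidy the window-side book rack and close up its sliding end

## Task

Tidy the book rack: stand the pencil that lies on it in the pen cup, put the loose book back upright at the end of the row, in line with the other books and with its spine facing the same way as theirs, and close the rack's sliding end up so that the whole row is snug. Leave the other things on the table where they are.

Things in the scene. Friction and masses are not known exactly. Their poses are not given: they have to be found in the camera images.
- rack: Oak book rack, fixed to the table. Origin: centre of its underside; x across its depth (spines at -x), y along the row. Flat base board 150 (x) x 440 (y), top 15 mm above the table. Fixed end panel at +y: inner face at y = +200 mm, 150 mm deep, 165 mm high. The books stand on the base, row against the fixed end.
- rack_end (a joint): Sliding end in m: 0 = fully out, grows towards the fixed end (rack +y), up to 0.29; 0.253 when four books stand tight. Its inner face is at rack y = -0.170 + value. About 2.5 N friction, no spring or latch, stays where left; push it on its outer or inner face near the top.
- end_face (a point): Sliding end: upright oak panel 18 mm thick (y), 140 mm deep (x, centred on the rack), 16 to 149 mm above the table; on its outer (-y) side a low steel foot reaches 30 mm farther out, with two thin braces that stay below 80 mm. This point: middle of the top edge of its inner (+y) face.
- book_a: Hardback in the row next to the fixed end: 24 mm thick (y), 112 mm deep (x), 160 mm high (z); origin at the centre of its foot, spine at its -x.
- book_b: Middle hardback in the row: 35 mm thick (y), 108 mm deep (x), 152 mm high; origin at the centre of its foot, spine at -x.
- book_c: Last hardback in the row, towards the sliding end: 30 mm thick (y), 112 mm deep (x), 165 mm high; origin at the centre of its foot, spine at -x.
- loose_book: Loose hardback, standing by itself on the table at the start: 28 mm thick (y), 110 mm deep (x), 155 mm high (z), 0.2 to 0.4 kg; origin at the centre of its foot, spine at its -x.
- loose_book_spine (a point): Middle of the loose book's spine, 55 mm to -x of its origin and 77.5 mm up.
- pencil: Thick brown hexagonal pencil, 11 mm across its flats (flat side down), 170 mm long, about 20 g, at the start lying on the rack's base between the row and the sliding end. Origin at its middle, x along it with the point at +x; it may stand in the cup either end up.
- cup: White round ceramic pen cup without handle, loose, empty, about 0.45 kg: 74 mm outside, 66 mm inside, 100 mm high, floor 6 mm thick. Origin at the centre of its underside.
- hourglass: Bystander: hourglass with dark wood ends, 62 mm wide, 180 mm high, origin at the centre of its foot.
- vase: Bystander: round blue-grey vase, 96 mm wide, 80 mm high, origin at the centre of its foot.
- candle: Bystander: tea-light in a small white dish, 48 mm wide, 24 mm high, origin at the centre of its foot.
- magnifier: Bystander: magnifying glass lying flat, lens 96 mm wide, handle to its -x up to 166 mm from its origin (the lens centre), 12 mm high.
- bowl: Bystander: small low grey bowl, 92 mm wide, 36 mm high, empty, origin at the centre of its foot.
- clock: Bystander: white cube-like desk clock, 45 x 85 mm and 92 mm high, origin at the centre of its foot.
Mind the look-alikes: they are no part of the job. What is shaped like the loose_book but purple is not meant. What is shaped like the book_c but orange or yellow is not meant.

How it is judged:
By the outcome, as a careful person would: the job done as asked, in the order asked, and still so for the second after the job is handed in, with the robot touching nothing.
It also fails if it takes over 72 s, if anything falls off the work surface, if the arm or the gripper's body presses on something with over 40 N, if the wrist force passes 120 N, or if a joint passes its speed limit or range.

## Robot

A 6-joint arm with a two-finger parallel gripper is mounted at the origin on the work surface. World frame = base frame: x ahead of the robot, y to its left, z up, the work surface at z = 0. Lengths are in mm, angles in rad, forces in N, time in s.
With the tool pointing down it reaches from about 325 to 775 mm from the base axis. Payload 5.5 kg.
Tool frame: the origin (TCP) lies at the very end of the fingers, on their centre line; the grasp point (between the pads) lies 19 mm behind it; z points along the fingers, y is the line along which they close (so a half turn about z gives the same grasp; the last joint's range is limited). The gripper opens to 85 mm and grips with 20 to 120 N. Pads are 22 mm wide; open, the fingers measure 114 mm over their backs; the gripper's body (76 mm by 85 mm) begins 54 mm behind the grasp point. The pads swing forward as they close: fully open they stand 13 mm farther back than shut.
Start: joints at [1.255, 0.091, 1.231, -0, 1.82, -0.057], TCP at [153.556, 580.032, 231.275] pointing down, gripper open.
Joint ranges: [-2.87, 2.87], [-0.86, 2.18], [0.17, 2.46], [-1.51, 4.65], [0.06, 2.69], [-2.65, 2.65]. Speed limits (rad/s): [2.57, 2.57, 3.01, 3.14, 3.14, 3.14].

## Interface

Orientations are given as a unit quaternion [w, x, y, z].
In Python, from station import r gives the robot as it stands. The module is installed in compiled form; this text tells all that it offers.
- The arm moves only by the tool play_rows, never from a script. Its argument "rows" is a list of rows, each an object with "slide": the shift along the tool's x, y, z as a fraction of full scale, a list of three; "turn": the turn about the tool's z as a fraction of full scale. A call has exactly 8 rows; each row shifts and turns the commanded pose from where the row before left it, along the tool's axes as they then stand; what a row does not reach is not made up. Full scale, the value 1, is 250 mm for a shift and 60 degrees for a turn. A row lasts 1/12 s, in which the tool goes at most 41.7 mm and 7.16 degrees, less where a joint would pass 70% of its speed; a pose out of reach is approached as far as the arm can. A call with a number of a shift or a turn outside -1 to 1 is refused whole. A call with a gripper value outside its range is refused whole. "fingers" is the closure, from -1 (fully open) to 1 (shut), set as the call begins (left out, the last holds). The fingers move at their own pace and stop on an object; "squeeze" is the grip in N (left out, the last holds). Time passes only in rows, so rows that do not move let the fingers close, or fill a call up. It gives the time, the measured TCP pose, the force, the opening and the grip force at its end, in the units of the state.
- r.read_state(): the state, without advancing time (a new reading comes with each control period).
- r.camera(name): name is "side" or "top" or "wrist"; returns (picture, depth): 384x512x3 uint8, red, green, blue; 384x512 float32, mm along the optical axis (not along the pixel's ray), 0 where there is no reading.
- r.calibration(name): a dict with "fx", "fy", "cx", "cy" (pixels), "D" ([k1, k2, p1, p2, k3] as OpenCV has them; the pictures are not rectified), "extrinsics" (4x4, takes a point from camera to world coordinates); the wrist camera has in their place "T_tool_cam" (4x4, takes a point from camera to tool coordinates, whose origin is the TCP and whose axes are the flange's). Camera axes: x right, y down, z forward; pixel columns grow to the right and rows downward; lengths in mm; the calibration is good to about 2 mm. A picture is of the moment at which its call begins: read the wrist's pose just before it. calibration takes no time and is no camera call.
- r.finish_job(): hands the job in; it is judged then, once.
Trained networks look in the newest picture that a camera, given by its name, has taken for a name from the list of things; names that differ only in an ending like _2 or _b are one class to them, and where a whole thing is asked for, a point or a joint stands for the part that bears it (a point fixed in the world has none). Each returns a list of dicts, best first, with "confidence" (0 to 1); they miss things now and then, are a little off and sometimes report something else, mostly with a low value. They report only what shows in the picture. A call takes as long as a camera call. They do not tell look-alikes from the thing itself.
- r.search_frame(camera, label): "centre" ([x, y, z] in mm, in the coordinates of the camera as it stood for that picture, good to about 4 mm: the middle of the surface that is visible of it).
The state is a dict: "clock": time; "joint_positions": joint angles; "qvel": joint speeds; "tau": joint torques, N m; "tcp_pos": TCP position; "eef_rot": TCP orientation; "wrist_force": force on the tool from outside, world axes, zero at the start; "torque": the same for the moment, N m; "gripper_width": opening from 0.0 (shut) to 1.0 (fully open); "gripper_force": force on a finger pad.
Only numpy, scipy, OpenCV 4.12 (cv2) and the standard library are available. Lean on these libraries where they do the work, as an engineer would, in place of code of your own. Each camera call takes 0.05 s, during which the arm holds its last target. There are 200 camera calls.

## Working session

There is one attempt and no reset: what is moved stays moved. The work goes in short steps, Python scripts to look and compute and a tool call to move; the robot and the scene stay as the last step left them, time stands still between calls to the robot, and variables do not carry over. Pictures are saved under pics/ and viewed, at most 11 in all, crops included, and the job is handed in when it is done.

Besides the shell and the picture viewer there is one more tool, called as name([rows], argument=value, ...), one row to a line, values as JSON. play_rows: Moves the arm, as the interface text tells. Shift numbers are shares of 250 mm and turn numbers shares of 60 degrees, none past 1 either way. Its arguments: {"type":"object","properties":{"rows":{"type":"array"},"fingers":{"type":"number"},"squeeze":{"type":"number"}},"required":["rows"]}

```bash
mkdir -p pics
cat > h.py <<'E'
import numpy as np,cv2
from station import r
from scipy.spatial.transform import Rotation as R
def T(cam,s=None):
    c=r.calibration(cam)
    if cam!='wrist': return c,np.array(c['extrinsics'])
    s=s or r.read_state(); q=s['eef_rot']; M=np.eye(4); M[:3,:3]=R.from_quat([q[1],q[2],q[3],q[0]]).as_matrix(); M[:3,3]=s['tcp_pos']
    return c,M@np.array(c['T_tool_cam'])
def shot(cam):
    s=r.read_state(); im,d=r.camera(cam); c,E=T(cam,s)
    return im,d,c,E
def cloud(d,c,E):
    h,w=d.shape; u,v=np.meshgrid(np.arange(w),np.arange(h))
    K=np.array([[c['fx'],0,c['cx']],[0,c['fy'],c['cy']],[0,0,1]])
    p=cv2.undistortPoints(np.stack([u,v],-1).reshape(-1,1,2).astype(np.float64),K,np.array(c['D'],float)).reshape(h,w,2)
    P=np.dstack([p[...,0]*d,p[...,1]*d,d]).astype(float)
    W=P@E[:3,:3].T+E[:3,3]; W[d<=0]=np.nan
    return W
def save(n,im): cv2.imwrite('pics/'+n,cv2.cvtColor(im,cv2.COLOR_RGB2BGR))
E
python3 - <<'E'
from h import *
out=[]
for cam in ['top','side']:
    im,d,c,E=shot(cam); W=cloud(d,c,E); np.savez(cam+'.npz',im=im,W=W); save(cam+'.png',im)
    print(cam,E.round(2).tolist())
    for l in ['loose_book','book_a','pencil','cup','rack','end_face','loose_book_spine','hourglass']:
        for x in r.search_frame(cam,l)[:3]:
            print(l,round(x['confidence'],2),(E[:3,:3]@np.array(x['centre'])+E[:3,3]).round())
print(r.read_state())
E
```

```text
top [[-0.01, -0.98, 0.2, 260.15], [-1.0, 0.01, 0.02, -23.86], [-0.02, -0.2, -0.98, 1430.27], [0.0, 0.0, 0.0, 1.0]]
loose_book 0.91 [442. 265. 138.]
loose_book 0.74 [385. 111. 154.]
book_a 0.91 [546.   1. 174.]
book_a 0.81 [542.  39. 163.]
book_a 0.78 [544.  67. 170.]
pencil 0.56 [561. -80.  22.]
pencil 0.3 [ 533. -469.  179.]
cup 0.44 [563. -78.  26.]
rack 0.97 [ 561. -160.   14.]
rack 0.5 [574. 421.  53.]
end_face 0.97 [ 571. -241.  136.]
loose_book_spine 0.88 [383. 112. 156.]
loose_book_spine 0.7 [442. 267. 136.]
hourglass 0.9 [ 534. -470.  179.]
side [[0.8, -0.38, 0.45, 25.96], [-0.59, -0.52, 0.61, -706.43], [0.0, -0.76, -0.65, 844.47], [0.0, 0.0, 0.0, 1.0]]
loose_book 0.85 [383. 109.  95.]
loose_book 0.6 [433. 268. 109.]
book_a 0.93 [ 362. -233.  122.]
book_a 0.88 [524.  68. 172.]
book_a 0.83 [553. -10. 117.]
pencil 0.64 [565. -87.  26.]
cup 0.93 [576. 393.  80.]
rack 0.8 [ 551. -244.   16.]
end_face 0.91 [ 562. -256.   95.]
end_face 0.68 [504.  37. 143.]
loose_book_spine 0.72 [431. 268. 114.]
loose_book_spine 0.69 [379. 103.  97.]
loose_book_spine 0.55 [432. 475.  23.]
hourglass 0.56 [ 526. -485.  127.]
{'clock': 0.9, 'joint_positions': array([ 1.25528529e+00,  9.10956372e-02,  1.23070558e+00,  3.05318230e-05,
        1.81982066e+00, -5.67141379e-02]), 'qvel': array([-1.55610133e-04,  1.45224542e-03, -1.31870215e-04, -1.66920055e-03,
       -7.73475312e-05,  1.68245570e-04]), 'tau': array([ 8.36829568e-04, -4.58465123e+01, -4.18095088e+01, -6.39853397e-05,
        7.61962583e-04,  1.85180426e-05]), 'tcp_pos': array([153.55241951, 580.0241221 , 231.27467222]), 'eef_rot': array([-1.72437899e-05,  1.29033916e-01,  9.91640181e-01, -1.16242009e-05]), 'wrist_force': array([ 0.88780696, -0.26707816,  0.51038436]), 'torque': array([ 0.00913362, -0.04117764,  0.02429457]), 'gripper_force': 0.0, 'gripper_width': 1.001872716101533}
```

View pics/top.png

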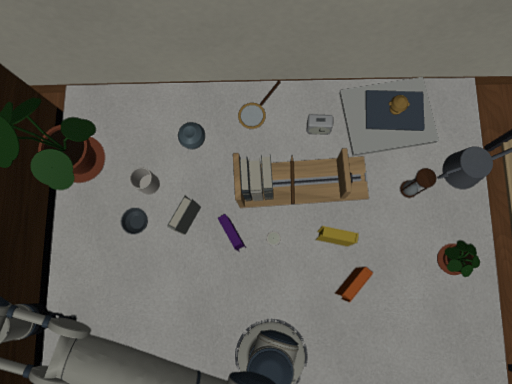

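View pics/side.png

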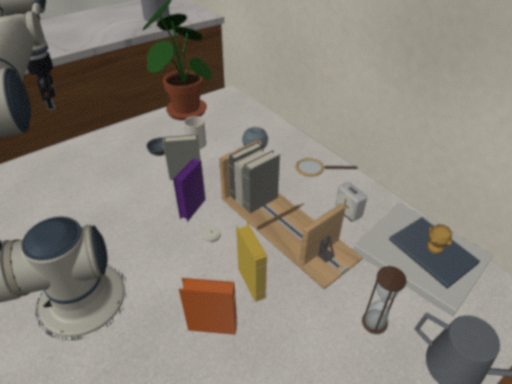

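The top view shows these candidates for the loose book: grey (184,213), purple (232,232), yellow (338,236) and orange (355,284). The last three are look-alikes, so I choose grey. The pencil is at (292,180), the cup at (145,181) and the sliding end at (345,172). Next I'll measure them and check the choice in a close crop.

Run:
```python
from h import *
t=np.load('top.npz'); s=np.load('side.npz')
a=cv2.resize(t['im'][140:260,110:300],None,fx=4,fy=4,interpolation=3)
b=cv2.resize(s['im'][120:230,140:340],None,fx=3,fy=3,interpolation=3)
save('crop1.png',np.vstack([a[:, :600],])[:480]); 
def rect(W,im,box,z0,z1,name,f=None):
    x0,x1,y0,y1=box
    m=(W[...,0]>x0)&(W[...,0]<x1)&(W[...,1]>y0)&(W[...,1]<y1)&(W[...,2]>z0)&(W[...,2]<z1)
    P=W[m]
    if len(P)<4: print(name,len(P));return
    (c,wh,an)=cv2.minAreaRect(P[:,:2].astype(np.float32)); 
    bx=cv2.boxPoints((c,wh,an))
    print(name,len(P),'c',np.round(c),'wh',np.round(wh),'an',round(an,1),'z',np.percentile(P[:,2],[5,50,95]).round(),'mean',P.mean(0).round(),bx.round().tolist())
for W,im,n in((t['W'],t['im'],'top'),(s['W'],s['im'],'side')):
    print(n)
    rect(W,im,(350,530,200,350),145,170,'loose')
    rect(W,im,(450,650,-40,105),140,190,'rowtops')
    rect(W,im,(450,680,-280,-200),135,160,'end')
    rect(W,im,(450,680,95,140),140,180,'fixed')
    rect(W,im,(540,640,350,470),85,110,'cup')
    rect(W,im,(430,680,-330,-120),10,19,'base')
    rect(W,im,(430,680,-140,-40),20,32,'pencil')
```

```text
top
loose 340 c [446. 272.] wh [ 30. 110.] an 61.8 z [147. 152. 157.] mean [443. 273. 152.] [[390.0, 284.0], [487.0, 232.0], [501.0, 259.0], [405.0, 311.0]]
rowtops 1363 c [555.  46.] wh [149. 117.] an 0.4 z [158. 167. 180.] mean [553.  49. 168.] [[480.0, 104.0], [481.0, -13.0], [630.0, -12.0], [629.0, 105.0]]
end 280 c [ 575. -244.] wh [140.  19.] an 3.4 z [139. 148. 152.] mean [ 573. -243.  147.] [[505.0, -239.0], [506.0, -258.0], [645.0, -249.0], [644.0, -231.0]]
fixed 148 c [555. 102.] wh [ 13. 149.] an 89.7 z [159. 164. 168.] mean [565. 101. 164.] [[480.0, 96.0], [629.0, 95.0], [629.0, 108.0], [480.0, 109.0]]
cup 123 c [574. 417.] wh [73. 64.] an 89.8 z [ 87.  97. 104.] mean [575. 419.  96.] [[541.0, 380.0], [605.0, 380.0], [606.0, 453.0], [542.0, 454.0]]
base 1835 c [ 586. -225.] wh [174. 217.] an 3.3 z [11. 15. 18.] mean [ 571. -217.   15.] [[492.0, -122.0], [505.0, -338.0], [679.0, -328.0], [666.0, -112.0]]
pencil 206 c [573. -90.] wh [ 95. 171.] an 88.3 z [20. 23. 30.] mean [567. -82.  24.] [[487.0, -135.0], [657.0, -140.0], [660.0, -45.0], [489.0, -40.0]]
side
loose 269 c [
[... 362 characters left out ...]
an [ 570. -248.  147.] [[506.0, -241.0], [508.0, -261.0], [646.0, -250.0], [644.0, -230.0]]
fixed 71 c [557. 101.] wh [149.  11.] an 2.9 z [162. 167. 169.] mean [556. 100. 166.] [[483.0, 103.0], [483.0, 92.0], [632.0, 99.0], [631.0, 110.0]]
cup 142 c [575. 414.] wh [79. 66.] an 88.5 z [ 87.  94. 101.] mean [575. 414.  94.] [[541.0, 376.0], [606.0, 374.0], [608.0, 453.0], [543.0, 455.0]]
base 2112 c [ 581. -225.] wh [165. 215.] an 2.3 z [13. 16. 18.] mean [ 563. -239.   16.] [[494.0, -121.0], [503.0, -336.0], [668.0, -329.0], [659.0, -114.0]]
pencil 224 c [580. -97.] wh [163.  93.] an 17.6 z [20. 26. 30.] mean [570. -84.  26.] [[488.0, -77.0], [516.0, -166.0], [672.0, -116.0], [644.0, -28.0]]
```

View pics/crop1.png

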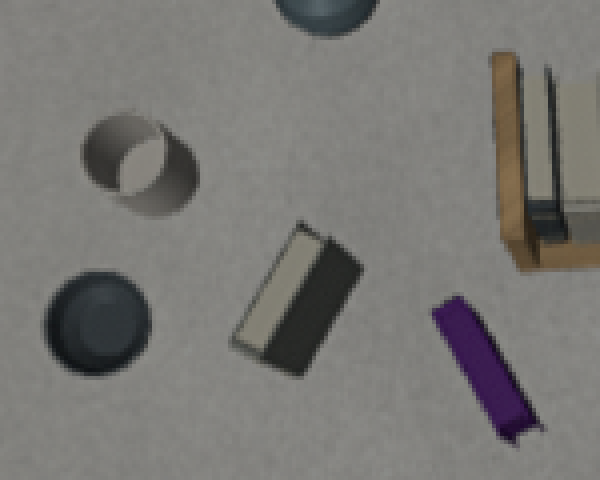

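The crop shows the grey book with pages on top at about (280,290). The purple one is thin and clearly different, so grey it is. Which end is its spine isn't clear yet, so I'll check that with the wrist camera on the way. Next is the pencil fit and the camera offset.

Run:
```python
from h import *
c=r.calibration('wrist'); print({k:np.round(v,3).tolist() for k,v in c.items()})
for n in('top','side'):
    t=np.load(n+'.npz'); W=t['W']; im=t['im'].astype(int)
    m=(W[...,0]>470)&(W[...,0]<680)&(W[...,1]>-130)&(W[...,1]<-45)&(W[...,2]>19)&(W[...,2]<32)
    P=W[m]; I=im[m]; print(len(P), I.mean(0))
    dark=m&(im[...,0]-im[...,2]>15)&(im.sum(2)<230)
    for mm in (dark,):
        P=W[mm]; 
        if len(P)>10:
            l=cv2.fitLine(P[:,:2].astype(np.float32),cv2.DIST_HUBER,0,.01,.01).ravel(); tt=(P[:,:2]-l[2:])@l[:2]
            a,b=np.percentile(tt,[1,99]); print(len(P),l.round(3),(l[2:]+a*l[:2]).round(),(l[2:]+b*l[:2]).round(),P[:,2].mean())
```

```text
{'fx': 279.51, 'fy': 279.51, 'cx': 253.06, 'cy': 189.733, 'D': [-0.011, 0.0, 0.0, 0.0, 0.0], 'T_tool_cam': [[-0.0, -0.947, -0.322, 82.505], [1.0, 0.0, -0.001, 0.615], [0.001, -0.322, 0.947, -142.957], [0.0, 0.0, 0.0, 1.0]]}
232 [74.74137931 60.45689655 44.29310345]
150 [ 1.00000e+00 -1.50000e-02  5.66445e+02 -7.93160e+01] [492. -78.] [641. -80.] 24.68613009507384
280 [114.97142857  95.96428571  74.91071429]
74 [ 1.0000e+00  5.0000e-03  5.5579e+02 -8.3846e+01] [493. -84.] [632. -83.] 26.273285932315485
```

play_rows([
  {"slide": [-0.14,-0.09,0],"turn": 0},
  {"slide": [-0.14,-0.09,0],"turn": 0},
  {"slide": [-0.14,-0.09,-0.01],"turn": 0},
  {"slide": [-0.14,-0.09,-0.01],"turn": 0},
  {"slide": [-0.14,-0.09,-0.01],"turn": 0},
  {"slide": [-0.14,-0.09,-0.01],"turn": 0},
  {"slide": [-0.14,-0.09,0],"turn": 0},
  {"slide": [-0.14,-0.09,0],"turn": 0},
], fingers=-1)

```text
clock: 1.57
tcp_pos: [379.1, 332.8, 241.8]
eef_rot: [0.0, 0.129, 0.992, 0.0]
wrist_force: [1.3, -0.2, 0.7]
gripper_width: 1.002
gripper_force: 0.0
```

Run:
```python
from h import *
im,d,c,E=shot('wrist'); W=cloud(d,c,E); np.savez('w1.npz',im=im,W=W); save('w1.png',im)
P=W[(W[...,0]>350)&(W[...,0]<530)&(W[...,1]>200)&(W[...,1]<350)&(W[...,2]>140)]
if len(P)>9: print(len(P),cv2.minAreaRect(P[:,:2].astype(np.float32)),np.percentile(P[:,2],[5,50,95]))
```

```text
21979 ((428.787109375, 293.07257080078125), (89.29264068603516, 156.93141174316406), 78.38570404052734) [152.34335337 317.19236898 332.90366313]
```

View pics/w1.png

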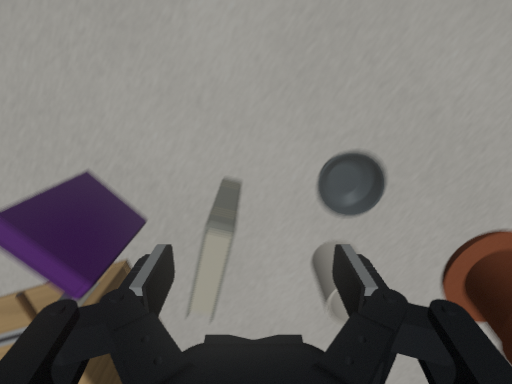

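The wrist view shows the loose book's grey spine at (225,205), facing the robot (its -x end). A turn of about +32° will line it up with the row. Now I'll go above the pencil.

play_rows([
  {"slide": [-0.1,-0.12,-0.02]},
  {"slide": [-0.1,-0.12,-0.02]},
  {"slide": [-0.1,-0.12,0]},
  {"slide": [-0.1,-0.12,0]},
  {"slide": [-0.1,-0.12,0]},
  {"slide": [-0.1,-0.12,0]},
  {"slide": [-0.1,-0.12,0]},
  {"slide": [-0.1,-0.12,0]},
])

```text
invalid input at $.rows[0]: expected keys slide, turn
```

play_rows([
  {"slide": [-0.1,-0.12,0]},
  {"slide": [-0.1,-0.12,0]},
  {"slide": [-0.1,-0.12,0]},
  {"slide": [-0.14,-0.064,0]},
  {"slide": [0,0,0.1],"turn": -0.083},
  {"slide": [0,0,0.1],"turn": -0.083},
  {"slide": [0,0,0],"turn": -0.083},
  {"slide": [0,0,0]},
])

```text
invalid input at $.rows[0]: expected keys slide, turn
```

play_rows([
  {"slide": [-0.1,-0.12,-0.02],"turn": 0},
  {"slide": [-0.1,-0.12,-0.02],"turn": 0},
  {"slide": [-0.1,-0.12,0],"turn": 0},
  {"slide": [-0.1,-0.12,0],"turn": 0},
  {"slide": [-0.1,-0.12,0],"turn": 0},
  {"slide": [-0.1,-0.12,0],"turn": 0},
  {"slide": [-0.1,-0.12,0],"turn": 0},
  {"slide": [-0.1,-0.12,0],"turn": 0},
])

```text
clock: 2.28
tcp_pos: [510.5, 49.6, 251.5]
eef_rot: [0.0, 0.129, 0.992, 0.0]
wrist_force: [1.6, 0.4, 0.7]
gripper_width: 0.996
gripper_force: 0.0
```

play_rows([
  {"slide": [-0.1,-0.12,0],"turn": 0},
  {"slide": [-0.1,-0.12,0],"turn": 0},
  {"slide": [-0.1,-0.12,0],"turn": 0},
  {"slide": [-0.14,-0.064,0],"turn": 0},
  {"slide": [0,0,0.1],"turn": -0.083},
  {"slide": [0,0,0.1],"turn": -0.083},
  {"slide": [0,0,0],"turn": -0.083},
  {"slide": [0,0,0],"turn": 0},
])

```text
clock: 2.95
tcp_pos: [588.5, -79.3, 198.3]
eef_rot: [-0.002, -0.002, 1.0, 0.001]
wrist_force: [-0.2, -0.3, 0.9]
gripper_width: 0.999
gripper_force: 0.0
```

```bash
cat > pen.py <<'E'
from h import *
im,d,c,E=shot('wrist'); W=cloud(d,c,E); save('w2.png',im)
s=r.read_state(); print(s['tcp_pos'].round(1),s['eef_rot'].round(4),s['joint_positions'].round(2))
m=(W[...,0]>450)&(W[...,0]<690)&(W[...,1]>-125)&(W[...,1]<-40)&(W[...,2]>20)&(W[...,2]<32)
P=W[m]
l=cv2.fitLine(P[:,:2].astype(np.float32),cv2.DIST_HUBER,0,.01,.01).ravel(); tt=(P[:,:2]-l[2:])@l[:2]; e=np.abs((P[:,:2]-l[2:])@[-l[1],l[0]])
tt=tt[e<8]; a,b=np.percentile(tt,[.5,99.5]); print(len(P),(e<8).sum(),l.round(3),(l[2:]+a*l[:2]).round(),(l[2:]+b*l[:2]).round(),np.percentile(P[:,2],[10,50,90]).round(1))
for x in r.search_frame('wrist','pencil'): print(x['confidence'],(E[:3,:3]@np.array(x['centre'])+E[:3,3]).round())
E
python3 pen.py
```

```text
[589.1 -79.2 200.5] [-8.e-04 -1.e-04  1.e+00  2.e-04] [-0.19  0.07  1.3   0.    1.77 -1.76]
1552 1552 [ 1.00000e+00  3.00000e-03  5.64592e+02 -7.80560e+01] [489. -78.] [658. -78.] [22.2 25.7 27.1]
0.5 [817.  33.  10.]
0.16 [556.  70. 172.]
```

View pics/w2.png

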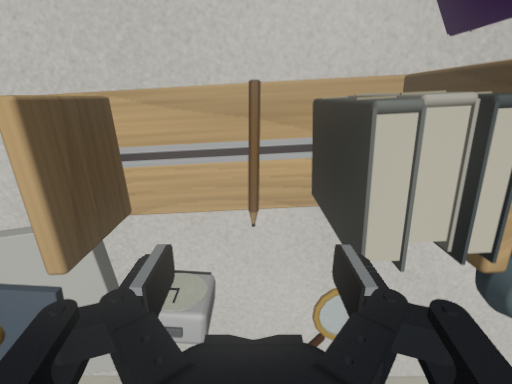

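The view shows the pencil at (254,150) with its point toward +x, and the clock at (190,300) clear of the fingers. I'll grasp it 60 mm from the point.

play_rows([
  {"slide": [-0.036,0.004,0.14],"turn": 0},
  {"slide": [0,0,0.14],"turn": 0},
  {"slide": [0,0,0.14],"turn": 0},
  {"slide": [0,0,0.14],"turn": 0},
  {"slide": [0,0,0.1],"turn": 0},
  {"slide": [0,0,0.05],"turn": 0},
  {"slide": [0,0,0.02],"turn": 0},
  {"slide": [0,0,0],"turn": 0},
], fingers=-0.2)

```text
clock: 3.72
tcp_pos: [598.5, -78.3, 19.3]
eef_rot: [0.0, -0.001, 1.0, -0.0]
wrist_force: [-0.4, 1.5, -0.1]
gripper_width: 0.599
gripper_force: 0.0
```

play_rows([
  {"slide": [0,0,0.004],"turn": 0},
  {"slide": [0,0,0],"turn": 0},
  {"slide": [0,0,0],"turn": 0},
  {"slide": [0,0,0],"turn": 0},
  {"slide": [0,0,0],"turn": 0},
  {"slide": [0,0,0],"turn": 0},
  {"slide": [0,0,0],"turn": 0},
  {"slide": [0,0,0],"turn": 0},
], fingers=1, squeeze=25)

```text
clock: 4.38
tcp_pos: [599.5, -78.6, 20.1]
eef_rot: [0.002, -0.001, 1.0, -0.0]
wrist_force: [-0.9, 1.0, 6.3]
gripper_width: 0.133
gripper_force: 24.6
```

play_rows([
  {"slide": [0,0,-0.04],"turn": 0},
  {"slide": [0,0,-0.1],"turn": 0},
  {"slide": [0,0,-0.14],"turn": 0},
  {"slide": [0,0,-0.14],"turn": 0},
  {"slide": [0,0,-0.14],"turn": 0},
  {"slide": [0,0,-0.14],"turn": 0},
  {"slide": [0,0,-0.12],"turn": 0},
  {"slide": [0,0,-0.04],"turn": 0},
])

```text
clock: 5.05
tcp_pos: [599.3, -78.6, 240.0]
eef_rot: [0.004, -0.001, 1.0, -0.001]
wrist_force: [0.4, -0.3, 0.1]
gripper_width: 0.131
gripper_force: 24.6
```

play_rows([
  {"slide": [0.02,0.08,0],"turn": 0},
  {"slide": [0.02,0.12,0],"turn": 0},
  {"slide": [0.03,0.13,0],"turn": 0},
  {"slide": [0.03,0.13,0],"turn": 0},
  {"slide": [0.03,0.13,0],"turn": 0},
  {"slide": [0.03,0.13,0],"turn": 0},
  {"slide": [0.02,0.12,0],"turn": 0},
  {"slide": [0.004,0.066,0],"turn": 0},
])

```text
clock: 5.72
tcp_pos: [550.4, 151.1, 232.4]
eef_rot: [-0.001, -0.002, 1.0, 0.0]
wrist_force: [0.1, 0.2, 0.0]
gripper_width: 0.131
gripper_force: 24.6
```

play_rows([
  {"slide": [0,0,0],"turn": 0.1},
  {"slide": [0,0,0],"turn": 0.11},
  {"slide": [0,0,0],"turn": 0.11},
  {"slide": [0,0,0],"turn": 0.11},
  {"slide": [0,0,0],"turn": 0.11},
  {"slide": [0,0,0],"turn": 0.11},
  {"slide": [0,0,0],"turn": 0.11},
  {"slide": [0,0,0],"turn": 0.11},
])

```text
clock: 6.38
tcp_pos: [551.5, 147.9, 232.1]
eef_rot: [-0.001, 0.442, 0.897, -0.0]
wrist_force: [-0.0, 0.9, -0.4]
gripper_width: 0.132
gripper_force: 24.6
```

play_rows([
  {"slide": [0,0,0],"turn": 0.11},
  {"slide": [0,0,0],"turn": 0.11},
  {"slide": [0,0,0],"turn": 0.11},
  {"slide": [0,0,0],"turn": 0.11},
  {"slide": [0,0,0],"turn": 0.11},
  {"slide": [0,0,0],"turn": 0.08},
  {"slide": [0,0,0],"turn": 0},
  {"slide": [0,0,0],"turn": 0},
])

```text
clock: 7.05
tcp_pos: [551.6, 147.9, 232.2]
eef_rot: [-0.0, 0.705, 0.709, -0.0]
wrist_force: [-0.0, 0.1, -0.5]
gripper_width: 0.13
gripper_force: 24.6
```

```bash
cat > seep.py <<'E'
from h import *
import sys
# pencil axis near the gripper: points in tool frame, |y|<9, around the grasp
s=r.read_state(); p=np.array(s['tcp_pos']); q=s['eef_rot']; Rm=R.from_quat([q[1],q[2],q[3],q[0]]).as_matrix()
print(s['clock'],p.round(1),q.round(3),s['wrist_force'].round(1),s['gripper_width'],s['joint_positions'].round(2))
for cam in ('wrist','side','top'):
    im,d,c,E=shot(cam); W=cloud(d,c,E); im=im.astype(int); L=(W-p)@Rm
    m=(abs(L[...,1])<14)&(abs(L[...,0])<150)&(L[...,2]<140)&(L[...,2]>-60)&(im[...,0]-im[...,2]>12)&(im.sum(2)<330)
    save('s_%s_%s.png'%(sys.argv[1],cam),im.astype(np.uint8))
    P=L[m]
    if len(P)>20:
        l=cv2.fitLine(P[:,[0,2]].astype(np.float32),cv2.DIST_HUBER,0,.01,.01).ravel(); tt=(P[:,[0,2]]-l[2:])@l[:2]
        a,b=np.percentile(tt,[2,98]); print(cam,len(P),'angle',np.degrees(np.arctan2(l[1],l[0])).round(1),'ends(tool x,z)',(l[2:]+a*l[:2]).round(),(l[2:]+b*l[:2]).round())
E
python3 seep.py a
```

```text
7.05 [551.6 147.9 232.2] [-0.     0.705  0.709 -0.   ] [-0.   0.1 -0.5] 0.1301874142254182 [ 0.2   0.01  1.31 -0.    1.82  0.2 ]
wrist 6848 angle 0.0 ends(tool x,z) [-40.  -6.] [108.  -6.]
side 87 angle -1.1 ends(tool x,z) [-70.  -3.] [101.  -6.]
top 158 angle -30.5 ends(tool x,z) [-63.  71.] [ 87. -17.]
```

play_rows([
  {"slide": [0.024,0,0.04],"turn": 0},
  {"slide": [0,0,0.05],"turn": 0},
  {"slide": [0,0,0.05],"turn": 0},
  {"slide": [0,0,0.04],"turn": 0},
  {"slide": [0,0,0.03],"turn": 0},
  {"slide": [0,0,0.02],"turn": 0},
  {"slide": [0,0,0.01],"turn": 0},
  {"slide": [0,0,0],"turn": 0},
], squeeze=20)

```text
clock: 7.87
tcp_pos: [551.6, 153.9, 172.0]
eef_rot: [-0.0, 0.706, 0.708, -0.0]
wrist_force: [-0.2, -0.4, 0.2]
gripper_width: 0.133
gripper_force: 24.6
```

play_rows([
  {"slide": [-0.01,0,0.02],"turn": 0},
  {"slide": [-0.01,0,0.02],"turn": 0},
  {"slide": [-0.01,0,0.02],"turn": 0},
  {"slide": [-0.01,0,0.02],"turn": 0},
  {"slide": [-0.01,0,0.02],"turn": 0},
  {"slide": [-0.01,0,0.02],"turn": 0},
  {"slide": [0,0,0],"turn": 0},
  {"slide": [0,0,0],"turn": 0},
])

```text
clock: 8.53
tcp_pos: [551.5, 138.9, 142.0]
eef_rot: [-0.0, 0.706, 0.708, -0.0]
wrist_force: [-0.1, 4.1, -2.1]
gripper_width: 0.129
gripper_force: 19.5
```

```bash
python3 seep.py b
python3 - <<'E'
import cv2,numpy as np
a=cv2.imread('pics/s_b_side.png')[90:230,150:330]; a=cv2.resize(a,None,fx=2.2,fy=2.2,interpolation=2)
b=cv2.imread('pics/s_b_wrist.png'); b=cv2.resize(b,(400,300)); a=cv2.resize(a,(386,300)); cv2.imwrite('pics/b.png',np.hstack([a,b]))
E
```

```text
8.5333 [551.5 138.9 142. ] [-0.     0.706  0.708 -0.   ] [-0.1  4.1 -2.1] 0.12909639063616843 [0.19 0.01 1.47 0.   1.66 0.19]
wrist 4845 angle 46.0 ends(tool x,z) [-28. -34.] [74. 72.]
side 64 angle 39.2 ends(tool x,z) [-52. -40.] [26. 23.]
top 66 angle 35.8 ends(tool x,z) [-105.  -62.] [79. 71.]
```

View pics/b.png

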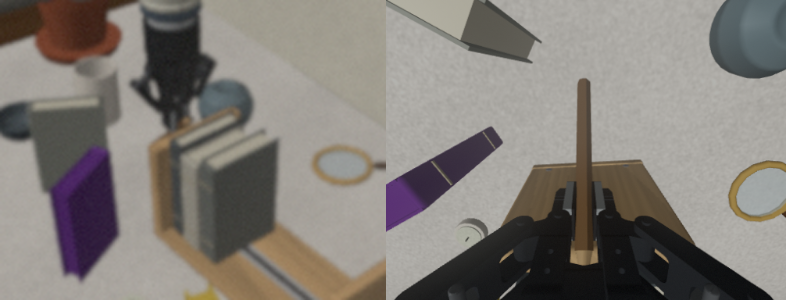

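The view shows the pencil pivoted to about 46° between the fingers, long end down. I'll carry on pivoting.

play_rows([
  {"slide": [-0.01,0,0.018],"turn": 0},
  {"slide": [-0.01,0,0.018],"turn": 0},
  {"slide": [-0.01,0,0.018],"turn": 0},
  {"slide": [-0.008,0,0.018],"turn": 0},
  {"slide": [-0.004,0,0.006],"turn": 0},
  {"slide": [0,0,0],"turn": 0},
  {"slide": [0,0,0],"turn": 0},
  {"slide": [0,0,0],"turn": 0},
])

```text
clock: 9.35
tcp_pos: [551.8, 128.9, 122.8]
eef_rot: [-0.0, 0.706, 0.708, 0.0]
wrist_force: [0.1, 5.7, 1.1]
gripper_width: 0.123
gripper_force: 25.3
```

```bash
python3 seep.py c
```

```text
9.35 [551.8 128.9 122.8] [-0.     0.706  0.708  0.   ] [0.1 5.7 1.1] 0.12250287738132654 [0.17 0.01 1.51 0.   1.63 0.17]
wrist 3897 angle 72.5 ends(tool x,z) [-15. -47.] [30. 95.]
side 54 angle -51.7 ends(tool x,z) [-146.  106.] [-21. -52.]
```

Pivoted to 72°. Carrying it to the cup.

play_rows([
  {"slide": [0.04,0,0],"turn": 0},
  {"slide": [0.06,0,0],"turn": 0},
  {"slide": [0,0,-0.06],"turn": 0},
  {"slide": [0,0,-0.1],"turn": 0},
  {"slide": [0,0,-0.12],"turn": 0},
  {"slide": [0,0,-0.12],"turn": 0},
  {"slide": [0,0,-0.08],"turn": 0},
  {"slide": [0.04,0,-0.02],"turn": 0},
])

```text
clock: 10.17
tcp_pos: [553.1, 162.5, 252.8]
eef_rot: [0.003, 0.707, 0.707, 0.002]
wrist_force: [0.4, 1.1, 0.7]
gripper_width: 0.128
gripper_force: 24.9
```

play_rows([
  {"slide": [0.08,0.01,0],"turn": 0},
  {"slide": [0.13,0.01,0],"turn": 0},
  {"slide": [0.14,0.01,0],"turn": 0},
  {"slide": [0.14,0.02,0],"turn": 0},
  {"slide": [0.14,0.02,0],"turn": 0},
  {"slide": [0.14,0.02,0],"turn": 0},
  {"slide": [0.11,0,0],"turn": 0},
  {"slide": [0.05,0,0],"turn": 0},
])

```text
clock: 10.83
tcp_pos: [572.5, 400.2, 244.3]
eef_rot: [-0.001, 0.705, 0.709, -0.002]
wrist_force: [0.2, 0.5, -0.7]
gripper_width: 0.12
gripper_force: 24.9
```

```bash
python3 seep.py d
python3 - <<'E'
from h import *
for cam in('wrist','top','side'):
    im,d,c,E=shot(cam); W=cloud(d,c,E)
    P=W[(W[...,0]>510)&(W[...,0]<640)&(W[...,1]>350)&(W[...,1]<490)&(W[...,2]>94)&(W[...,2]<105)]
    if len(P)>9: print(cam,len(P),cv2.minEnclosingCircle(P[:,:2].astype(np.float32)),P.min(0).round(),P.max(0).round())
E
```

```text
10.8333 [572.5 400.2 244.3] [-0.001  0.705  0.709 -0.002] [ 0.2  0.5 -0.7] 0.11975591397612713 [0.56 0.38 0.87 0.   1.89 0.56]
wrist 3137 angle 71.7 ends(tool x,z) [-15. -48.] [32. 96.]
side 157 angle 73.9 ends(tool x,z) [-21. -53.] [ 23. 101.]
wrist 838 ((570.5449829101562, 418.2782287597656), 36.8193244934082) [534. 383.  94.] [607. 455. 102.]
top 44 ((569.9503173828125, 417.42694091796875), 37.367576599121094) [558. 380.  94.] [605. 455. 105.]
side 84 ((570.3054809570312, 412.4704284667969), 39.84943389892578) [533. 374.  94.] [609. 452. 103.]
```

play_rows([
  {"slide": [0.01,-0.014,0.05],"turn": 0},
  {"slide": [0,0,0.08],"turn": 0},
  {"slide": [0,0,0.1],"turn": 0},
  {"slide": [0,0,0.1],"turn": 0},
  {"slide": [0,0,0.08],"turn": 0},
  {"slide": [0,0,0.06],"turn": 0},
  {"slide": [0,0,0.02],"turn": 0},
  {"slide": [0,0,0],"turn": 0},
])

```text
clock: 11.8
tcp_pos: [569.9, 397.0, 124.0]
eef_rot: [-0.0, 0.707, 0.707, -0.002]
wrist_force: [0.5, -1.2, 0.4]
gripper_width: 0.126
gripper_force: 24.9
```

```bash
python3 seep.py e
```

```text
11.8 [569.9 397.  124. ] [-0.     0.707  0.707 -0.002] [ 0.5 -1.2  0.4] 0.1259026106760926 [ 0.56  0.36  1.12 -0.    1.67  0.56]
wrist 3187 angle 71.7 ends(tool x,z) [-15. -47.] [32. 96.]
side 81 angle 69.3 ends(tool x,z) [-26. -51.] [15. 58.]
```

View pics/s_e_wrist.png

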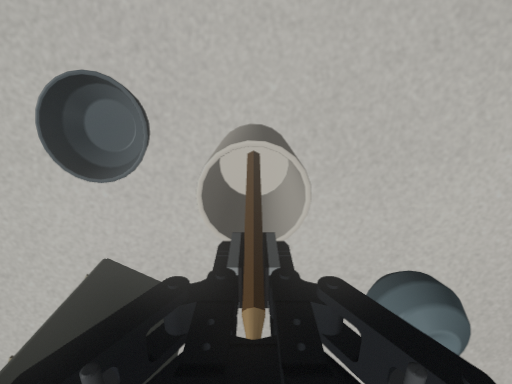

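The pencil's lower end is inside the cup (252,160), so I'll release it and lift.

play_rows([
  {"slide": [0,0,0.02],"turn": 0},
  {"slide": [0,0,0],"turn": 0},
  {"slide": [0,0,0],"turn": 0},
  {"slide": [0,0,0],"turn": 0},
  {"slide": [0,0,0],"turn": 0},
  {"slide": [0,0,0],"turn": 0},
  {"slide": [0,0,0],"turn": 0},
  {"slide": [0,0,0],"turn": 0},
])

```text
clock: 12.62
tcp_pos: [570.3, 398.6, 120.8]
eef_rot: [0.0, 0.706, 0.708, 0.0]
wrist_force: [0.3, -0.3, -0.0]
gripper_width: 0.122
gripper_force: 24.9
```

play_rows([
  {"slide": [0,0,0],"turn": 0},
  {"slide": [0,0,0],"turn": 0},
  {"slide": [0,0,0],"turn": 0},
  {"slide": [0,0,0],"turn": 0},
  {"slide": [0,0,0],"turn": 0},
  {"slide": [0,0,0],"turn": 0},
  {"slide": [0,0,0],"turn": 0},
  {"slide": [0,0,0],"turn": 0},
], fingers=0.1)

```text
clock: 13.28
tcp_pos: [570.3, 398.6, 120.8]
eef_rot: [0.0, 0.706, 0.708, -0.0]
wrist_force: [-0.5, -0.7, 0.2]
gripper_width: 0.45
gripper_force: 0.0
```

play_rows([
  {"slide": [0,0,-0.04],"turn": 0},
  {"slide": [0,0,-0.08],"turn": 0},
  {"slide": [0,0,-0.12],"turn": 0},
  {"slide": [0,0,-0.12],"turn": 0},
  {"slide": [0,0,-0.12],"turn": 0},
  {"slide": [0,0,-0.08],"turn": 0},
  {"slide": [0,0,-0.02],"turn": 0},
  {"slide": [0,0,0],"turn": 0},
])

```text
clock: 13.95
tcp_pos: [570.8, 398.9, 268.9]
eef_rot: [0.001, 0.706, 0.708, 0.002]
wrist_force: [1.0, 0.0, -0.7]
gripper_width: 0.454
gripper_force: 0.0
```

Run:
```python
from h import *
im,d,c,E=shot('wrist'); W=cloud(d,c,E); save('w3.png',im)
s=r.read_state(); print(s['clock'],s['tcp_pos'].round(1),s['joint_positions'].round(2))
m=(W[...,0]>480)&(W[...,0]<660)&(W[...,1]>340)&(W[...,1]<500)&(W[...,2]>5)&(W[...,2]<185)
i=im.astype(int); m&=(i[...,0]-i[...,2]>12)&(i.sum(2)<330)
P=W[m]; print(len(P)); 
if len(P): k=P[:,2].argmax(); j=P[:,2].argmin(); print('top',P[k].round(),'low',P[j].round())
for cam in('top','wrist'):
    im,d,c,E=shot(cam); W=cloud(d,c,E)
    P=W[(W[...,0]>350)&(W[...,0]<530)&(W[...,1]>200)&(W[...,1]<340)&(W[...,2]>148)&(W[...,2]<162)]
    if len(P)>9:
        q=cv2.minAreaRect(P[:,:2].astype(np.float32)); print(cam,len(P),q,cv2.boxPoints(q).round().tolist())
```

```text
14.0 [570.5 398.7 266.2] [0.56 0.38 0.84 0.   1.92 0.56]
831
top [567. 367. 164.] low [560. 403.   6.]
top 287 ((446.3272705078125, 271.84478759765625), (30.165538787841797, 109.0650863647461), 61.175933837890625) [[391.0, 285.0], [487.0, 232.0], [501.0, 259.0], [406.0, 311.0]]
wrist 860 ((426.1546630859375, 284.4692077636719), (30.90079116821289, 63.32451248168945), 61.48090362548828) [[391.0, 286.0], [447.0, 256.0], [461.0, 283.0], [406.0, 313.0]]
```

View pics/w3.png

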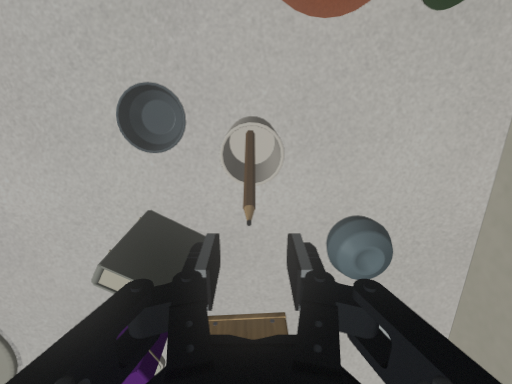

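The view shows the pencil standing in the cup at (250,170), leaning on the rim. Now the loose book: over it, turn, descend.

play_rows([
  {"slide": [-0.06,-0.06,0],"turn": -0.11},
  {"slide": [0,0,0],"turn": -0.115},
  {"slide": [0,0,0],"turn": -0.115},
  {"slide": [0,0,0],"turn": -0.115},
  {"slide": [0,0,0],"turn": -0.115},
  {"slide": [0,0,0],"turn": -0.115},
  {"slide": [0,0,0],"turn": -0.115},
  {"slide": [0,0,0],"turn": -0.115},
], fingers=-1)

```text
clock: 14.77
tcp_pos: [554.9, 383.2, 262.8]
eef_rot: [-0.001, 0.298, 0.955, -0.002]
wrist_force: [-0.2, -0.5, 0.2]
gripper_width: 1.004
gripper_force: 0.0
```

```bash
cat > go.py <<'E'
from h import *
import sys
s=r.read_state(); q=s['eef_rot']; M=R.from_quat([q[1],q[2],q[3],q[0]]).as_matrix()
g=np.array([float(v) for v in sys.argv[1:4]])
print(s['clock'],s['tcp_pos'].round(1),'yaw_y',np.degrees(np.arctan2(M[1,1],M[0,1])).round(2),'frac',((g-s['tcp_pos'])@M/250).round(4),'j',s['joint_positions'].round(2),s['wrist_force'].round(1))
E
python3 go.py 446.3 271.8 97
```

```text
14.7667 [554.9 383.2 262.8] yaw_y 55.35 frac [ 0.1027 -0.6108  0.6659] j [ 0.55  0.32  0.92  0.    1.91 -0.41] [-0.2 -0.5  0.2]
```

play_rows([
  {"slide": [0,0,0],"turn": -0.101},
  {"slide": [0.03,-0.1,0],"turn": 0},
  {"slide": [0.04,-0.13,0],"turn": 0},
  {"slide": [0.04,-0.14,0],"turn": 0},
  {"slide": [0.03,-0.13,0],"turn": 0},
  {"slide": [0.028,-0.099,0],"turn": 0},
  {"slide": [0,0,0],"turn": 0},
  {"slide": [0,0,0],"turn": 0},
])

```text
clock: 15.43
tcp_pos: [445.2, 272.0, 264.4]
eef_rot: [-0.001, 0.25, 0.968, -0.001]
wrist_force: [-0.3, 0.9, -0.0]
gripper_width: 1.0
gripper_force: 0.0
```

```bash
python3 go.py 446.3 271.8 97
python3 - <<'E'
from h import *
im,d,c,E=shot('wrist'); W=cloud(d,c,E)
P=W[(W[...,0]>350)&(W[...,0]<530)&(W[...,1]>200)&(W[...,1]<340)&(W[...,2]>149)&(W[...,2]<162)]
q=cv2.minAreaRect(P[:,:2].astype(np.float32)); print(len(P),q,cv2.boxPoints(q).round().tolist())
E
```

```text
15.4333 [445.2 272.  264.4] yaw_y 61.03 frac [-0.0047  0.0023  0.6695] j [ 0.48 -0.11  1.37  0.    1.88 -0.58] [-0.3  0.9 -0. ]
3106 ((446.6449279785156, 273.597900390625), (28.045780181884766, 110.03474426269531), 61.25341033935547) [[392.0, 288.0], [488.0, 235.0], [502.0, 259.0], [405.0, 312.0]]
```

play_rows([
  {"slide": [-0.002,0.008,0.08],"turn": 0},
  {"slide": [0,0,0.12],"turn": 0},
  {"slide": [0,0,0.14],"turn": 0},
  {"slide": [0,0,0.14],"turn": 0},
  {"slide": [0,0,0.1],"turn": 0},
  {"slide": [0,0,0.06],"turn": 0},
  {"slide": [0,0,0.03],"turn": 0},
  {"slide": [0,0,0],"turn": 0},
])

```text
clock: 16.15
tcp_pos: [446.6, 274.1, 94.9]
eef_rot: [-0.002, 0.25, 0.968, -0.002]
wrist_force: [-0.0, 0.3, 0.5]
gripper_width: 1.001
gripper_force: 0.0
```

play_rows([
  {"slide": [0,0,0],"turn": 0},
  {"slide": [0,0,0],"turn": 0},
  {"slide": [0,0,0],"turn": 0},
  {"slide": [0,0,0],"turn": 0},
  {"slide": [0,0,0],"turn": 0},
  {"slide": [0,0,0],"turn": 0},
  {"slide": [0,0,0],"turn": 0},
  {"slide": [0,0,0],"turn": 0},
], fingers=1, squeeze=50)

```text
clock: 16.82
tcp_pos: [448.0, 274.3, 99.5]
eef_rot: [0.001, 0.25, 0.968, 0.0]
wrist_force: [-0.4, -1.4, 5.2]
gripper_width: 0.323
gripper_force: 49.3
```

Run:
```python
from h import *
s=r.read_state(); print(s['tcp_pos'].round(1),s['wrist_force'].round(1),s['gripper_width'])
th=np.radians(3.4); ex=np.array([np.cos(th),np.sin(th)]); ey=np.array([-ex[1],ex[0]]); O=np.array([567.4,-107.6])
for cam in('top','side'):
    im,d,c,E=shot(cam); W=cloud(d,c,E); L=np.dstack([(W[...,:2]-O)@ex,(W[...,:2]-O)@ey,W[...,2]])
    for n,a in(('tops',(166,200,155,184)),('bc',(60,200,176,186)),('bcface',(60,105,30,150)),('end',(-200,-60,144,153)),('base-right',(-225,-190,10,19))):
        m=(L[...,1]>a[0])&(L[...,1]<a[1])&(L[...,2]>a[2])&(L[...,2]<a[3])&(abs(L[...,0])<90)
        P=L[m]
        if len(P)<9: continue
        q=cv2.minAreaRect(P[:,:2].astype(np.float32)); print(cam,n,len(P),np.percentile(P[:,:2],[2,50,98],axis=0).round(0).tolist(),cv2.boxPoints(q).round().tolist())
```

```text
[448.  274.3  99.5] [-0.4 -1.4  5.2] 0.32262293195753633
top tops 397 [[-64.0, 168.0], [-2.0, 185.0], [59.0, 199.0]] [[-75.0, 168.0], [74.0, 168.0], [74.0, 200.0], [-75.0, 200.0]]
top bc 238 [[-53.0, 97.0], [-4.0, 113.0], [50.0, 192.0]] [[-55.0, 97.0], [56.0, 96.0], [57.0, 191.0], [-54.0, 193.0]]
top bcface 16 [[-56.0, 96.0], [-54.0, 100.0], [-51.0, 103.0]] [[-57.0, 102.0], [-54.0, 95.0], [-51.0, 96.0], [-54.0, 104.0]]
top end 232 [[-67.0, -145.0], [-5.0, -136.0], [66.0, -128.0]] [[-70.0, -128.0], [-69.0, -146.0], [70.0, -145.0], [70.0, -127.0]]
top base-right 366 [[-74.0, -224.0], [-3.0, -207.0], [73.0, -191.0]] [[-76.0, -190.0], [-76.0, -225.0], [84.0, -225.0], [84.0, -190.0]]
side tops 337 [[-68.0, 167.0], [-9.0, 182.0], [69.0, 198.0]] [[-73.0, 167.0], [75.0, 165.0], [76.0, 199.0], [-73.0, 200.0]]
side bc 366 [[-52.0, 94.0], [-3.0, 114.0], [53.0, 190.0]] [[-53.0, 193.0], [-53.0, 93.0], [59.0, 93.0], [59.0, 193.0]]
side bcface 969 [[-52.0, 94.0], [-1.0, 96.0], [58.0, 103.0]] [[-55.0, 94.0], [60.0, 88.0], [61.0, 99.0], [-54.0, 105.0]]
side end 312 [[-67.0, -147.0], [-6.0, -140.0], [65.0, -130.0]] [[-69.0, -129.0], [-68.0, -148.0], [69.0, -147.0], [69.0, -128.0]]
side base-right 619 [[-73.0, -224.0], [-3.0, -207.0], [84.0, -191.0]] [[-75.0, -225.0], [86.0, -225.0], [86.0, -190.0], [-75.0, -190.0]]
```

Gripped at 27.4 mm wide. Lifting, turning and carrying to the rack.

play_rows([
  {"slide": [0,0,-0.04],"turn": 0},
  {"slide": [0,0,-0.08],"turn": 0},
  {"slide": [0,0,-0.12],"turn": 0},
  {"slide": [0,0,-0.13],"turn": 0},
  {"slide": [0,0,-0.13],"turn": 0},
  {"slide": [0,0,-0.13],"turn": 0},
  {"slide": [0,0,-0.11],"turn": 0},
  {"slide": [0,0,-0.06],"turn": 0},
])

```text
clock: 17.58
tcp_pos: [447.7, 274.5, 302.3]
eef_rot: [0.001, 0.25, 0.968, 0.002]
wrist_force: [0.3, 0.8, -3.0]
gripper_width: 0.322
gripper_force: 48.6
```

play_rows([
  {"slide": [0,0,0],"turn": -0.06},
  {"slide": [0,0,0],"turn": -0.09},
  {"slide": [0,0,0],"turn": -0.1},
  {"slide": [0,0,0],"turn": -0.1},
  {"slide": [0,0,0],"turn": -0.1},
  {"slide": [0,0,0],"turn": -0.086},
  {"slide": [-0.02,-0.06,0],"turn": 0},
  {"slide": [-0.03,-0.1,0],"turn": 0},
])

```text
clock: 18.25
tcp_pos: [461.5, 236.4, 297.5]
eef_rot: [-0.001, -0.03, 1.0, 0.0]
wrist_force: [0.6, -0.5, -2.9]
gripper_width: 0.32
gripper_force: 48.8
```

play_rows([
  {"slide": [-0.04,-0.14,0],"turn": 0},
  {"slide": [-0.04,-0.14,0],"turn": 0},
  {"slide": [-0.04,-0.14,0],"turn": 0},
  {"slide": [-0.04,-0.14,0],"turn": 0},
  {"slide": [-0.04,-0.14,0],"turn": 0},
  {"slide": [-0.04,-0.14,0],"turn": 0},
  {"slide": [-0.04,-0.14,0],"turn": 0},
  {"slide": [-0.04,-0.14,0],"turn": 0},
])

```text
clock: 18.92
tcp_pos: [558.0, -41.6, 297.8]
eef_rot: [-0.001, -0.028, 1.0, 0.0]
wrist_force: [0.7, 0.9, -3.1]
gripper_width: 0.321
gripper_force: 48.7
```

play_rows([
  {"slide": [-0.03,-0.06,0],"turn": 0},
  {"slide": [0,-0.03,0],"turn": 0},
  {"slide": [0,0,0],"turn": 0},
  {"slide": [0,0,0],"turn": 0},
  {"slide": [0,0,0],"turn": 0},
  {"slide": [0,0,0],"turn": 0},
  {"slide": [0,0,0],"turn": 0},
  {"slide": [0,0,0],"turn": 0},
])

```text
clock: 19.58
tcp_pos: [566.6, -61.1, 298.6]
eef_rot: [0.0, -0.029, 1.0, -0.0]
wrist_force: [-0.5, -0.2, -3.0]
gripper_width: 0.317
gripper_force: 49.0
```

```bash
python3 go.py 565.7 -62.6 116
```

```text
19.5833 [566.6 -61.1 298.6] yaw_y 93.31 frac [ 0.0042 -0.0059  0.7305] j [-0.17  0.03  1.17  0.    1.94 -1.8 ] [-0.5 -0.2 -3. ]
```

play_rows([
  {"slide": [0.004,-0.006,0.08],"turn": 0},
  {"slide": [0,0,0.12],"turn": 0},
  {"slide": [0,0,0.13],"turn": 0},
  {"slide": [0,0,0.13],"turn": 0},
  {"slide": [0,0,0.12],"turn": 0},
  {"slide": [0,0,0.09],"turn": 0},
  {"slide": [0,0,0.04],"turn": 0},
  {"slide": [0,0,0.01],"turn": 0},
])

```text
clock: 20.25
tcp_pos: [564.5, -63.1, 115.6]
eef_rot: [-0.002, -0.028, 1.0, 0.0]
wrist_force: [-0.3, -0.9, -3.9]
gripper_width: 0.323
gripper_force: 48.9
```

play_rows([
  {"slide": [0,0,0],"turn": 0},
  {"slide": [0,0,0],"turn": 0},
  {"slide": [0,0,0.005],"turn": 0},
  {"slide": [0,0,0.005],"turn": 0},
  {"slide": [0,0,0.005],"turn": 0},
  {"slide": [0,0,0.003],"turn": 0},
  {"slide": [0,0,0],"turn": 0},
  {"slide": [0,0,0],"turn": 0},
])

```text
clock: 20.92
tcp_pos: [566.1, -63.6, 114.6]
eef_rot: [0.001, -0.028, 1.0, -0.0]
wrist_force: [0.2, 0.8, 0.1]
gripper_width: 0.321
gripper_force: 49.3
```

```bash
cat > row.py <<'E'
from h import *
import sys
th=np.radians(3.4); ex=np.array([np.cos(th),np.sin(th)]); ey=np.array([-ex[1],ex[0]]); O=np.array([567.4,-107.6])
s=r.read_state(); print(s['clock'],s['tcp_pos'].round(1),s['wrist_force'].round(1),s['gripper_width'].__round__(3))
for cam in sys.argv[2:]:
    im,d,c,E=shot(cam); save('r_%s_%s.png'%(sys.argv[1],cam),im); W=cloud(d,c,E); L=np.dstack([(W[...,:2]-O)@ex,(W[...,:2]-O)@ey,W[...,2]])
    for n,a in(('A 175',(160,200,171,178)),('B 167',(120,175,163,170.5)),('C 180',(80,150,176.5,184)),('L 170',(20,115,166,174)),('Lspine',(20,112,60,140)),('end',(-200,90,145,153))):
        m=(L[...,1]>a[0])&(L[...,1]<a[1])&(L[...,2]>a[2])&(L[...,2]<a[3])&(abs(L[...,0])<75)
        if n=='Lspine': m&=L[...,0]<-40
        if n=='L 170': m&=(abs(L[...,0])<60)
        P=L[m]
        if len(P)<9: continue
        q=cv2.minAreaRect(P[:,:2].astype(np.float32)); print(cam,n,len(P),'lo/med/hi',np.percentile(P[:,:2],[2,50,98],axis=0).round(1).tolist(),'ctr',np.round(q[0],1),np.round(q[1]),round(q[2],1))
E
python3 row.py a top side wrist
```

```text
20.9167 [566.1 -63.6 114.6] [0.2 0.8 0.1] 0.321
top A 175 171 lo/med/hi [[-53.1, 168.5], [-1.1, 180.4], [49.5, 192.1]] ctr [  1.  178.1] [110.  29.] 0.4
top B 167 221 lo/med/hi [[-53.9, 131.5], [-1.0, 150.7], [44.1, 173.8]] ctr [ -0.9 152.6] [110.  44.] 0.3
top C 180 64 lo/med/hi [[-54.6, 84.0], [-24.5, 104.2], [52.5, 125.7]] ctr [  3.1 103.7] [114.  35.] 14.0
top L 170 100 lo/med/hi [[-53.8, 29.7], [-32.2, 45.5], [-0.6, 100.6]] ctr [-26.6  65.7] [79. 46.] 74.8
top Lspine 61 lo/med/hi [[-55.7, 30.4], [-54.6, 50.7], [-43.8, 111.1]] ctr [-48.3  70.6] [82. 15.] 90.0
top end 224 lo/med/hi [[-66.9, -144.8], [-3.2, -136.2], [65.4, 37.6]] ctr [  0.2 -42.1] [207. 138.] 89.8
side A 175 232 lo/med/hi [[-51.3, 165.3], [1.4, 179.1], [54.4, 192.5]] ctr [  4.2 177.6] [ 33. 114.] 89.7
side B 167 217 lo/med/hi [[-53.2, 131.8], [-14.6, 158.4], [52.1, 171.5]] ctr [  2.6 147.3] [ 50. 114.] 88.5
side C 180 160 lo/med/hi [[-52.8, 84.6], [-25.1, 110.7], [5.7, 125.4]] ctr [-21.7 104.2] [43. 64.] 89.7
side L 170 235 lo/med/hi [[-53.0, 22.7], [-25.0, 48.9], [12.0, 106.6]] ctr [ 0.2 63.5] [ 83. 119.] 82.3
side Lspine 348 lo/med/hi [[-53.7, 26.8], [-51.2, 48.0], [-40.7, 110.9]] ctr [-47.4  68.8] [86. 15.] 90.0
side end 348 lo/med/hi [[-66.5, -147.0], [-11.6, -137.9], [66.2, 45.0]] ctr [  8.2 -50.1] [202. 139.] 85.6
wrist B 167 2554 lo/med/hi [[-53.8, 122.7], [18.8, 149.8], [44.1, 162.3]] ctr [ -3.  142.6] [110.  17.] 16.3
wrist C 180 14359 lo/med/hi [[-53.1, 84.2], [-25.5, 112.3], [10.0, 126.6]] ctr [-19.7 105. ] [69. 48.] 0.8
wrist L 170 17045 lo/med/hi [[-53.7, 29.5], [-20.9, 49.5], [11.6, 100.0]] ctr [-13.1  64. ] [86. 98.] 80.0
wrist Lspine 3094 lo/med/hi [[-54.8, 32.7], [-53.6, 97.3], [-40.7, 110.8]] ctr [-47.8  71.3] [81. 14.] 88.7
wrist end 511 lo/med/hi [[-54.3, 18.4], [-53.8, 44.1], [-5.2, 70.0]] ctr [-29.5  44.3] [54. 50.] 89.9
```

The book stands in line: its spine is at rack x≈-54.5, the same as the row. I'll release it and go behind the sliding end.

play_rows([
  {"slide": [0,0,0],"turn": 0},
  {"slide": [0,0,0],"turn": 0},
  {"slide": [0,0,0],"turn": 0},
  {"slide": [0,0,0],"turn": 0},
  {"slide": [0,0,0],"turn": 0},
  {"slide": [0,0,0],"turn": 0},
  {"slide": [0,0,0],"turn": 0},
  {"slide": [0,0,0],"turn": 0},
], fingers=0)

```text
clock: 21.73
tcp_pos: [565.8, -63.6, 113.8]
eef_rot: [-0.0, -0.028, 1.0, -0.0]
wrist_force: [0.3, -0.5, 0.6]
gripper_width: 0.499
gripper_force: 0.0
```

play_rows([
  {"slide": [0,0,-0.03],"turn": 0},
  {"slide": [0,0,-0.05],"turn": 0},
  {"slide": [0,0,-0.08],"turn": 0},
  {"slide": [0,0,-0.1],"turn": 0},
  {"slide": [0,0,-0.1],"turn": 0},
  {"slide": [0,0,-0.06],"turn": 0},
  {"slide": [0,0,-0.02],"turn": 0},
  {"slide": [0,0,0],"turn": 0},
])

```text
clock: 22.4
tcp_pos: [566.5, -63.6, 226.7]
eef_rot: [0.002, -0.028, 1.0, -0.0]
wrist_force: [0.3, -0.3, -0.1]
gripper_width: 0.5
gripper_force: 0.0
```

play_rows([
  {"slide": [0,-0.06,0],"turn": 0},
  {"slide": [0,-0.12,0],"turn": 0},
  {"slide": [0,-0.14,0],"turn": 0},
  {"slide": [0,-0.14,0],"turn": 0},
  {"slide": [0,-0.14,0],"turn": 0},
  {"slide": [0,-0.14,0],"turn": 0},
  {"slide": [0,-0.14,0],"turn": 0},
  {"slide": [0,-0.06,0],"turn": 0},
], fingers=1)

```text
clock: 23.07
tcp_pos: [577.8, -302.1, 221.1]
eef_rot: [-0.002, -0.027, 1.0, 0.0]
wrist_force: [-0.4, 0.1, 0.2]
gripper_width: 0.0
gripper_force: 0.0
```

```bash
python3 go.py 578.6 -297 120; python3 row.py b top side
python3 - <<'E'
import cv2,numpy as np
a=cv2.imread('pics/r_b_side.png')[100:300,150:380]; cv2.imwrite('pics/b2.png',cv2.resize(a,None,fx=2.5,fy=2.5,interpolation=2))
E
```

```text
23.0667 [ 577.8 -302.1  221.1] yaw_y 93.04 frac [-0.0055  0.0198  0.4042] j [-0.53  0.24  1.09 -0.    1.82 -2.16] [-0.4  0.1  0.2]
23.0667 [ 577.8 -302.1  221.1] [-0.4  0.1  0.2] 0.0
top A 175 173 lo/med/hi [[-51.4, 168.6], [-0.4, 180.7], [51.3, 192.2]] ctr [  1.4 181.7] [ 28. 110.] 86.8
top B 167 268 lo/med/hi [[-54.8, 130.9], [-7.5, 149.3], [44.2, 173.0]] ctr [  0.3 150.4] [115.  49.] 0.1
top C 180 182 lo/med/hi [[-53.9, 97.0], [-1.5, 110.5], [50.9, 125.8]] ctr [  0.5 111.6] [ 30. 110.] 90.0
top L 170 220 lo/med/hi [[-53.6, 28.8], [-3.3, 43.6], [47.0, 110.9]] ctr [-0.8 71.6] [108.  87.] 0.1
top Lspine 57 lo/med/hi [[-55.7, 29.9], [-54.6, 51.8], [-53.3, 111.3]] ctr [-48.8  70.4] [14. 83.] 0.3
top end 108 lo/med/hi [[-55.3, -144.6], [34.0, -135.1], [65.8, 55.6]] ctr [  6.5 -42.9] [199. 137.] 85.6
side A 175 222 lo/med/hi [[-50.6, 165.8], [1.1, 179.8], [56.0, 192.1]] ctr [  4.1 176.6] [ 32. 110.] 89.4
side B 167 251 lo/med/hi [[-53.6, 131.2], [-7.5, 156.9], [52.1, 170.8]] ctr [  2.9 146.7] [ 52. 115.] 88.1
side C 180 290 lo/med/hi [[-51.2, 94.2], [-1.0, 110.2], [54.3, 125.1]] ctr [  4.4 109.9] [ 34. 116.] 89.7
side L 170 382 lo/med/hi [[-52.6, 26.7], [-4.1, 46.0], [53.5, 100.8]] ctr [ 1.5 68.8] [ 88. 112.] 88.3
side Lspine 350 lo/med/hi [[-53.6, 26.2], [-51.1, 49.1], [-40.9, 110.9]] ctr [-47.   68.3] [87. 14.] 88.8
side end 370 lo/med/hi [[-65.9, -146.8], [-8.5, -137.1], [59.3, 40.7]] ctr [  5.9 -52.5] [197. 134.] 85.6
```

View pics/b2.png

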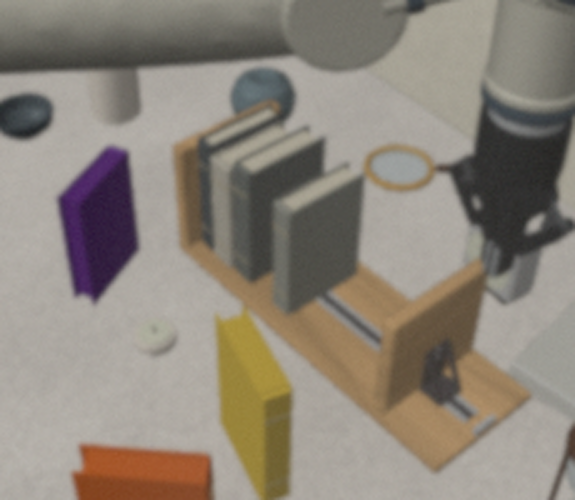

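The view shows the loose book upright at (320,240) beside the row, and the gripper closed behind the sliding end. Lowering and pushing.

play_rows([
  {"slide": [-0.004,0,0.06],"turn": 0},
  {"slide": [0,0,0.1],"turn": 0},
  {"slide": [0,0,0.1],"turn": 0},
  {"slide": [0,0,0.08],"turn": 0},
  {"slide": [0,0,0.05],"turn": 0},
  {"slide": [0,0,0.014],"turn": 0},
  {"slide": [0,0,0],"turn": 0},
  {"slide": [0,0,0],"turn": 0},
])

```text
clock: 23.83
tcp_pos: [580.5, -297.8, 124.1]
eef_rot: [0.001, -0.029, 1.0, -0.0]
wrist_force: [-0.0, 0.2, 0.8]
gripper_width: -0.0
gripper_force: 0.0
```

play_rows([
  {"slide": [0,0.03,0],"turn": 0},
  {"slide": [0,0.03,0],"turn": 0},
  {"slide": [0,0.03,0],"turn": 0},
  {"slide": [0,0.03,0],"turn": 0},
  {"slide": [0,0.03,0],"turn": 0},
  {"slide": [0,0.03,0],"turn": 0},
  {"slide": [0,0.03,0],"turn": 0},
  {"slide": [0,0.03,0],"turn": 0},
])

```text
clock: 24.5
tcp_pos: [576.9, -237.9, 123.5]
eef_rot: [0.001, -0.028, 1.0, -0.001]
wrist_force: [0.2, -2.9, 2.1]
gripper_width: -0.005
gripper_force: 1.6
```

play_rows([
  {"slide": [0,0.05,0],"turn": 0},
  {"slide": [0,0.05,0],"turn": 0},
  {"slide": [0,0.05,0],"turn": 0},
  {"slide": [0,0.05,0],"turn": 0},
  {"slide": [0,0.05,0],"turn": 0},
  {"slide": [0,0.05,0],"turn": 0},
  {"slide": [0,0.05,0],"turn": 0},
  {"slide": [0,0.05,0],"turn": 0},
])

```text
clock: 25.17
tcp_pos: [570.8, -137.1, 122.7]
eef_rot: [-0.0, -0.028, 1.0, 0.0]
wrist_force: [0.5, -3.3, 2.3]
gripper_width: 0.002
gripper_force: 1.9
```

```bash
python3 go.py 567 -110 120; python3 row.py c top side
```

```text
25.1667 [ 570.8 -137.1  122.7] yaw_y 93.24 frac [0.0092 0.1089 0.0109] j [-0.29  0.06  1.45 -0.    1.63 -1.92] [ 0.5 -3.3  2.3]
25.1667 [ 570.8 -137.1  122.7] [ 0.5 -3.3  2.3] 0.002
top A 175 170 lo/med/hi [[-53.1, 168.6], [-1.6, 180.3], [49.8, 192.2]] ctr [  1.3 180.4] [111.  24.] 0.1
top B 167 262 lo/med/hi [[-55.0, 130.9], [-7.1, 149.0], [44.2, 173.6]] ctr [ -2.  152.6] [110.  44.] 0.2
top C 180 200 lo/med/hi [[-53.9, 96.7], [-3.9, 109.9], [49.4, 125.6]] ctr [  0.9 111.2] [ 30. 111.] 90.0
top L 170 105 lo/med/hi [[-54.9, 29.5], [12.7, 52.6], [47.5, 113.8]] ctr [-0.4 71.2] [110.  86.] 0.4
top Lspine 38 lo/med/hi [[-55.6, 29.6], [-54.5, 99.1], [-53.1, 111.5]] ctr [-53.7  70.4] [83.  3.] 89.5
top end 111 lo/med/hi [[-68.5, -16.1], [-37.4, -6.6], [53.9, 1.4]] ctr [-5.7 16.9] [135.  67.] 8.7
side A 175 225 lo/med/hi [[-51.3, 166.9], [0.6, 180.1], [55.8, 192.4]] ctr [  4.  178.9] [114.  32.] 3.4
side B 167 251 lo/med/hi [[-53.2, 130.0], [-8.0, 157.4], [51.9, 170.7]] ctr [  1.8 145.2] [ 54. 115.] 87.7
side C 180 297 lo/med/hi [[-51.3, 94.4], [0.3, 111.3], [53.6, 126.5]] ctr [  2.4 111.2] [ 35. 111.] 88.7
side L 170 267 lo/med/hi [[-52.1, 26.3], [-19.8, 49.3], [49.5, 101.4]] ctr [-3.4 62.8] [ 87. 111.] 81.5
side Lspine 333 lo/med/hi [[-53.5, 26.6], [-51.2, 49.2], [-41.5, 110.3]] ctr [-47.4  68.4] [87. 14.] 89.9
side end 225 lo/med/hi [[-66.5, -41.8], [-27.9, -6.8], [31.2, 44.0]] ctr [-6.1 -3.1] [ 71. 129.] 65.0
```

play_rows([
  {"slide": [0,0.03,0],"turn": 0},
  {"slide": [0,0.03,0],"turn": 0},
  {"slide": [0,0.03,0],"turn": 0},
  {"slide": [0,0.024,0],"turn": 0},
  {"slide": [0,0.024,0],"turn": 0},
  {"slide": [0,0.024,0],"turn": 0},
  {"slide": [0,0.024,0],"turn": 0},
  {"slide": [0,0.024,0],"turn": 0},
])

```text
clock: 25.93
tcp_pos: [567.6, -86.2, 122.1]
eef_rot: [-0.001, -0.028, 1.0, -0.001]
wrist_force: [1.4, -5.1, -2.1]
gripper_width: -0.002
gripper_force: 2.5
```

```bash
python3 row.py d top side
```

```text
25.9333 [567.6 -86.2 122.1] [ 1.4 -5.1 -2.1] -0.002
top A 175 185 lo/med/hi [[-52.3, 168.5], [-1.4, 181.1], [50.1, 192.0]] ctr [  1.4 178.5] [111.  28.] 0.3
top B 167 263 lo/med/hi [[-54.7, 130.7], [-8.0, 150.2], [46.3, 173.8]] ctr [  1.2 148.9] [ 52. 113.] 89.9
top C 180 121 lo/med/hi [[-51.9, 97.9], [5.8, 115.8], [50.4, 125.6]] ctr [  1.  114.2] [ 28. 109.] 86.3
top L 170 142 lo/med/hi [[-53.3, 52.7], [-21.7, 68.2], [44.3, 114.2]] ctr [-2.5 79.6] [ 73. 104.] 86.2
top Lspine 73 lo/med/hi [[-70.5, 36.0], [-55.5, 57.5], [-52.4, 80.1]] ctr [-56.2  64.2] [63. 15.] 68.8
top end 105 lo/med/hi [[-68.4, 34.8], [-41.1, 43.4], [-8.1, 73.9]] ctr [-33.2  56.6] [74. 45.] 4.5
side A 175 219 lo/med/hi [[-51.3, 166.0], [-1.3, 180.4], [54.6, 192.7]] ctr [  2.5 176.8] [ 33. 112.] 89.9
side B 167 240 lo/med/hi [[-53.4, 131.0], [-7.3, 157.1], [51.4, 170.3]] ctr [  2.  145.8] [113.  51.] 0.4
side C 180 212 lo/med/hi [[-51.9, 94.8], [-15.0, 112.9], [35.7, 126.4]] ctr [ -4.3 111. ] [97. 33.] 2.2
side L 170 221 lo/med/hi [[-52.8, 27.0], [-25.6, 73.3], [11.8, 107.0]] ctr [-25.4  75.1] [75. 83.] 63.7
side Lspine 432 lo/med/hi [[-67.9, 33.6], [-52.1, 46.4], [-41.1, 110.2]] ctr [-55.  72.] [29. 79.] 0.5
side end 198 lo/med/hi [[-66.6, 8.2], [-30.1, 43.1], [5.5, 73.8]] ctr [-8.7 35.9] [ 52. 118.] 68.6
```

play_rows([
  {"slide": [0,0.016,0],"turn": 0},
  {"slide": [0,0.016,0],"turn": 0},
  {"slide": [0,0.016,0],"turn": 0},
  {"slide": [0,0.014,0],"turn": 0},
  {"slide": [0,0.012,0],"turn": 0},
  {"slide": [0,0.01,0],"turn": 0},
  {"slide": [0,0.01,0],"turn": 0},
  {"slide": [0,0.006,0],"turn": 0},
])

```text
clock: 26.7
tcp_pos: [566.5, -62.1, 122.5]
eef_rot: [-0.0, -0.028, 1.0, -0.001]
wrist_force: [-0.8, -9.2, -3.2]
gripper_width: -0.001
gripper_force: 4.1
```

play_rows([
  {"slide": [0,0.004,0],"turn": 0},
  {"slide": [0,0.004,0],"turn": 0},
  {"slide": [0,0.004,0],"turn": 0},
  {"slide": [0,0,0],"turn": 0},
  {"slide": [0,0,0],"turn": 0},
  {"slide": [0,0,0],"turn": 0},
  {"slide": [0,0,0],"turn": 0},
  {"slide": [0,0,0],"turn": 0},
])

```text
clock: 27.37
tcp_pos: [566.4, -61.4, 122.5]
eef_rot: [-0.0, -0.027, 1.0, -0.003]
wrist_force: [1.0, -14.9, -2.6]
gripper_width: 0.004
gripper_force: 5.6
```

```bash
python3 row.py e top side
```

```text
27.3667 [566.4 -61.4 122.5] [  1.  -14.9  -2.6] 0.004
top A 175 170 lo/med/hi [[-51.1, 168.6], [-1.1, 180.4], [51.3, 193.6]] ctr [  1.7 180.2] [112.  29.] 2.4
top B 167 214 lo/med/hi [[-54.1, 136.2], [0.5, 156.5], [46.1, 173.3]] ctr [ -3.1 152.9] [ 46. 108.] 88.4
top C 180 59 lo/med/hi [[-54.0, 83.7], [-10.4, 113.1], [52.9, 134.8]] ctr [ -0.  121.4] [102.  52.] 39.1
top L 170 105 lo/med/hi [[-54.2, 77.8], [-27.9, 91.4], [44.5, 111.8]] ctr [-4.4 93.4] [ 33. 105.] 85.8
top Lspine 75 lo/med/hi [[-70.4, 61.9], [-55.1, 86.6], [-52.1, 110.6]] ctr [-57.3  84.3] [53. 16.] 69.2
top end 103 lo/med/hi [[-69.5, 59.5], [-38.3, 68.0], [-6.6, 76.4]] ctr [-38.2  74.5] [30. 64.] 89.9
side A 175 217 lo/med/hi [[-51.2, 167.5], [0.6, 181.5], [57.4, 193.7]] ctr [  2.9 181. ] [111.  31.] 1.9
side B 167 195 lo/med/hi [[-53.6, 128.5], [-13.5, 162.9], [54.2, 172.5]] ctr [ -3.8 166.7] [124.  49.] 20.8
side C 180 173 lo/med/hi [[-52.2, 103.2], [-23.5, 119.8], [10.8, 134.6]] ctr [-19.4 119. ] [33. 69.] 89.6
side L 170 192 lo/med/hi [[-51.8, 31.5], [-24.4, 91.7], [3.9, 109.6]] ctr [-21.9  68.1] [82. 74.] 80.5
side Lspine 322 lo/med/hi [[-68.2, 56.4], [-53.3, 60.8], [-40.8, 110.4]] ctr [-58.5  81.9] [28. 57.] 10.0
side end 189 lo/med/hi [[-66.7, 30.8], [-27.4, 64.7], [8.8, 83.0]] ctr [-8.2 58.3] [ 51. 121.] 73.0
```

play_rows([
  {"slide": [0,0.006,0],"turn": 0},
  {"slide": [0,0.006,0],"turn": 0},
  {"slide": [0,0,0],"turn": 0},
  {"slide": [0,0,0],"turn": 0},
  {"slide": [0,0,0],"turn": 0},
  {"slide": [0,0,0],"turn": 0},
  {"slide": [0,0,0],"turn": 0},
  {"slide": [0,0,0],"turn": 0},
])

```text
clock: 28.13
tcp_pos: [566.4, -61.4, 122.6]
eef_rot: [0.0, -0.025, 1.0, -0.005]
wrist_force: [1.7, -26.1, -4.3]
gripper_width: -0.008
gripper_force: 7.9
```

Run:
```python
from h import *
th=np.radians(3.4); ex=np.array([np.cos(th),np.sin(th)]); ey=np.array([-ex[1],ex[0]]); O=np.array([567.4,-107.6])
ims=[]
for cam in('top','side'):
    im,d,c,E=shot(cam); W=cloud(d,c,E); L=np.dstack([(W[...,:2]-O)@ex,(W[...,:2]-O)@ey,W[...,2]])
    for n,z0,z1,y0,y1 in(('base',12,18,-260,-120),('panel',161,168,185,240)):
        P=L[(abs(L[...,0])<72)&(L[...,2]>z0)&(L[...,2]<z1)&(L[...,1]>y0)&(L[...,1]<y1)]
        print(cam,n,len(P),np.percentile(P[:,1],[1,3,97,99]).round(1))
    ims.append(im)
a=cv2.resize(ims[0][145:215,225:345],(480,280),interpolation=2); b=cv2.resize(ims[1][120:260,190:350],(320,280),interpolation=2)
save('fin.png',np.hstack([a,b]))
```

```text
top base 830 [-225.  -222.6 -122.6 -120.6]
top panel 235 [190.4 194.9 212.6 213.2]
side base 1533 [-226.5 -224.6 -123.5 -121.2]
side panel 87 [189.  190.8 212.6 214.2]
```

View pics/fin.png

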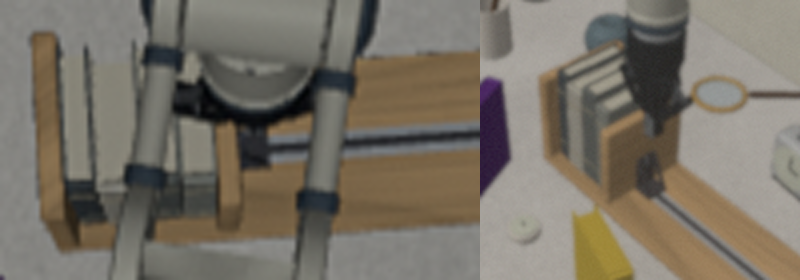

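The view shows the row closed from the panel (45,140) to the sliding end (230,175). There was no motion at 26 N, and the measured widths agree with four books tight. Backing off and lifting away.

play_rows([
  {"slide": [0,-0.018,0],"turn": 0},
  {"slide": [0,-0.02,0],"turn": 0},
  {"slide": [0,-0.05,0],"turn": 0},
  {"slide": [0,-0.08,0],"turn": 0},
  {"slide": [0,-0.08,0],"turn": 0},
  {"slide": [0,-0.04,-0.02],"turn": 0},
  {"slide": [0,0,-0.08],"turn": 0},
  {"slide": [0,0,-0.1],"turn": 0},
])

```text
clock: 28.9
tcp_pos: [569.4, -127.0, 171.2]
eef_rot: [-0.002, -0.028, 1.0, 0.001]
wrist_force: [-0.0, 0.2, 0.4]
gripper_width: 0.0
gripper_force: 0.0
```

play_rows([
  {"slide": [0,0,-0.1],"turn": 0},
  {"slide": [0,-0.05,-0.1],"turn": 0},
  {"slide": [0,-0.1,-0.06],"turn": 0},
  {"slide": [0,-0.12,0],"turn": 0},
  {"slide": [0,-0.12,0],"turn": 0},
  {"slide": [0,-0.08,0],"turn": 0},
  {"slide": [0,-0.02,0],"turn": 0},
  {"slide": [0,0,0],"turn": 0},
])

```text
clock: 29.57
tcp_pos: [577.2, -250.3, 237.7]
eef_rot: [-0.0, -0.027, 1.0, 0.0]
wrist_force: [-0.2, -0.1, -0.1]
gripper_width: 0.0
gripper_force: 0.0
```

```bash
sed -i 's/-107.6/-113.6/' row.py; python3 row.py f top side
python3 - <<'E'
from h import *
a=cv2.cvtColor(cv2.imread('pics/r_f_top.png'),4); b=cv2.cvtColor(cv2.imread('pics/r_f_side.png'),4)
save('fin2.png',np.hstack([cv2.resize(a[140:220,120:320],(440,300)),cv2.resize(b[100:250,170:350],(360,300))]))
E
```

```text
29.5667 [ 577.2 -250.3  237.7] [-0.2 -0.1 -0.1] 0.0
top A 175 180 lo/med/hi [[-53.2, 175.6], [-3.6, 187.2], [51.1, 199.5]] ctr [  1.6 186.3] [ 27. 112.] 89.7
top B 167 212 lo/med/hi [[-54.6, 133.5], [-7.1, 157.3], [44.0, 174.7]] ctr [ -2.7 147.9] [ 54. 107.] 89.9
top C 180 203 lo/med/hi [[-52.9, 111.3], [-3.2, 125.9], [49.7, 140.4]] ctr [  2.3 112.5] [112.  56.] 0.4
top L 170 200 lo/med/hi [[-52.7, 83.4], [-3.1, 97.6], [48.1, 110.8]] ctr [-0.5 97.7] [ 30. 110.] 86.1
top Lspine 67 lo/med/hi [[-70.2, 67.7], [-54.8, 89.4], [-51.7, 111.5]] ctr [-57.5  87.5] [48. 15.] 61.6
top end 207 lo/med/hi [[-67.0, 65.5], [-0.6, 73.8], [64.9, 82.2]] ctr [-0.6 74. ] [ 18. 138.] 89.9
side A 175 226 lo/med/hi [[-50.1, 173.5], [0.9, 187.2], [57.3, 198.8]] ctr [  4.7 184.5] [ 29. 113.] 89.4
side B 167 168 lo/med/hi [[-53.6, 130.5], [-11.4, 166.4], [50.7, 174.8]] ctr [ -3.8 167.1] [124.  49.] 22.7
side C 180 289 lo/med/hi [[-50.4, 109.5], [-0.7, 125.2], [55.4, 140.1]] ctr [  3.2 124.6] [ 34. 112.] 89.7
side L 170 301 lo/med/hi [[-51.7, 81.3], [-2.4, 98.1], [52.9, 113.0]] ctr [ 1.4 96.5] [ 36. 111.] 89.3
side Lspine 279 lo/med/hi [[-67.7, 62.7], [-55.2, 66.3], [-41.2, 110.9]] ctr [-58.3  84.8] [28. 51.] 11.2
side end 276 lo/med/hi [[-65.3, 63.4], [-4.5, 71.8], [66.3, 84.8]] ctr [ 1.7 76.2] [ 26. 139.] 89.7
```

View pics/fin2.png

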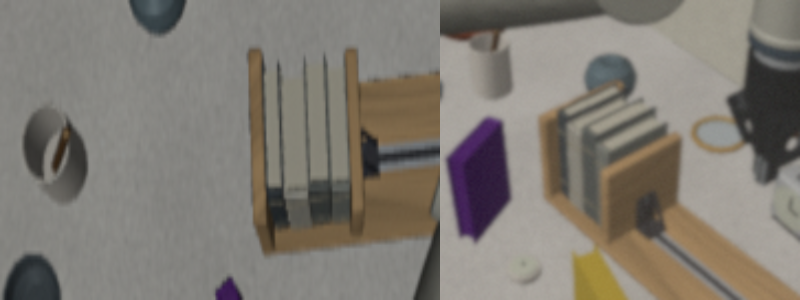

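The view shows all four books snug with spines in line (300,210), and the pencil standing in the cup (60,150). Handing in.

```bash
python3 -c "
from station import r
print(r.finish_job())"
```

```text
the job is handed in; nothing more can be done
None
```

The job is handed in at about 30 s of robot time: the pencil stands in the cup, the loose book is upright at the end of the row with its spine in line with the others, and the sliding end is closed up snug. The pass/fail verdict was not shown.

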